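# Release the lid lock of a dead centrifuge

## Robot

A 6-joint arm with a two-finger parallel gripper is mounted at the origin on the work surface. World frame = base frame: x ahead of the robot, y to its left, z up, the work surface at z = 0. Lengths are in m, angles in degrees, forces in N, time in s.
With the tool pointing down it reaches from about 0.4 to 0.825 m from the base axis. Payload 7 kg.
Tool frame: the origin (TCP) lies between the finger pads; the fingertips stand 22 mm ahead of it and the grasp point (between the pads) lies 3 mm ahead of it; z points along the fingers, y is the direction in which the jaws open and shut (so a half turn about z gives the same grasp; the last joint's range is limited). The gripper opens to 88 mm and grips with 3 to 60 N. Pads are 19 mm wide; open, the fingers measure 130 mm over their backs; the gripper's body (78 mm by 193 mm) begins 47 mm behind the grasp point.
Start: joints at [90.189, 20.546, 0.682, 0, -70.136, -16.507], TCP at [0.19, 0.648, 0.249] pointing down, gripper open.
Joint ranges: [-176.03, 176.03], [-82.01, 121.73], [-58.28, 71.71], [-173.87, 95.51], [-174.79, -0.11], [-173.66, 173.66]. Speed limits (degrees/s): [136.94, 136.94, 172.46, 180, 180, 180].

## Interface

Orientations are given as [roll, pitch, yaw] about the fixed x, y, z axes, in that order (R = Rz(yaw) Ry(pitch) Rx(roll)).
In Python, from plant import telemetry, cams, r gives the robot as it stands.
- The arm moves only by the tool carry_out, never from a script. Its argument "commands" is one flat list of numbers, 5 for each row, row after row: the shift along the world's x, y, z as a fraction of full scale, then the turn about the world's z as a fraction of full scale, then the gripper's target within -1 to 1 (shut at 1, half-way at 0, fully open at -1). In form: [x, y, z, turn, claw, x, y, z, turn, claw, ...]. A call has 1 to 8 rows; each row shifts and turns the commanded pose from where the row before left it; what a row does not reach is not made up. Full scale, the value 1, is 0.04 m for a shift and 4 degrees for a turn. A row lasts 1/10 s, in which the tool goes at most 50 mm and 8.59 degrees, less where a joint would pass 70% of its speed; a pose out of reach is approached as far as the arm can. A call with a number of a shift or a turn outside -1 to 1 is refused whole. A call with a gripper value outside its range is refused whole. The fingers move at their own pace and stop on an object; "grip_force" is the grip in N (left out, the last holds). Time passes only in rows, so rows that do not move let the fingers close. It gives the time, the measured TCP pose, the force and the opening at its end, in the units of the state.
- telemetry.get_state(): the state, without advancing time (a new reading comes with each control period).
- cams.capture(name): name is "scene" or "top" or "wrist"; returns a dict with "frame" (384x512x3 uint8, red, green, blue), "camera_matrix" (3x3 intrinsics, pixels), "camera_from_world" (4x4, takes a point from world to camera coordinates); the wrist camera has in their place "mount" (4x4, takes a point from camera to tool coordinates, whose origin is the TCP and whose axes are the flange's). Camera axes: x right, y down, z forward; pixel columns grow to the right and rows downward; lengths in m; the calibration is good to about 2 mm. A picture is of the moment at which its call begins: read the wrist's pose just before it. There is no depth.
- r.close_job(): hands the job in, once; it reports no verdict.
The state is a dict: "time_s": time; "joints": joint angles; "qd": joint speeds; "joint_torque": joint torques, N m; "tcp_pos": TCP position; "eef_rot": TCP orientation; "contact_force": force on the tool from outside, world axes, zero at the start; "moment": the same for the moment, N m; "gripper_width": finger opening in m.
Only numpy, scipy, OpenCV 4.12 (cv2) and the standard library are available. Lean on these libraries where they do the work, as an engineer would, in place of code of your own. Each camera call takes 0.05 s, during which the arm holds its last target. There are 200 camera calls.

## Task

The centrifuge has lost power with its lid locked. Lift the loose cover plate off the service well in its front deck and lay it flat, handle up, on the grey bench mat; then flip the safety catch fully over, and only then pull the release lever it guards forward to its stop. Finish while still holding the lever there, so that a colleague can raise the lid, and leave everything else where it is.

Things in the scene. Friction and masses are not known exactly. Their poses are not given: they have to be found in the camera images.
- centrifuge: White bench centrifuge, fixed, 310 mm wide, 463 mm deep, deck 200 mm above the bench; may be turned. x axis: from its control panel (near the robot) to its lid hinges; y: its left; z up. Origin: at bench level under the middle of the service well. The rotor lid starts 92 mm behind that and stands 28 mm above the deck.
- well (a point): Middle of the floor of the service well in the front deck, ahead of the lid: 136 mm (centrifuge x) by 170 mm (y), 50 mm deep, floor 150 mm above the bench. It holds the release lever and its safety catch, hidden until the cover is off. Two 6 mm pins stand 10 mm out of the deck beside it, at x +50, y +94.5 mm and x -50, y -94.5 mm.
- cover: Loose grey plastic cover plate over the well, 156 mm (its x) by 210 mm (its y), 5 mm thick, about 0.3 kg, lying on the deck with two 9 mm holes over the pins: lift it straight up, more than 10 mm, to clear them. Starts with its axes along the centrifuge's. Origin: centre of its underside (200 mm above the bench at the start).
- cover_handle (a point): Middle of the bar of the cover's bow handle. The bar runs along the cover's y, 80 mm long with a post at each end (56 mm free between them), 12 mm thick in x and z, open underneath; its middle is 34 mm above the cover's underside.
- mat: Grey absorbent bench mat, fixed flat on the bench, 300 mm (its x) by 210 mm (its y), 4 mm thick, to the left or right of the centrifuge. The specimen pot stands near its far (+x) end; the rest is free. Origin: centre of its underside.
- catch_tab (a point): Grip point of the safety catch, a flat steel tongue 20 mm wide (centrifuge x), 7 mm thick, 72 mm long, lying level from its hinge on the left to its free end on the right. Point in mid thickness, 8 mm from the free end. Pinch the long edges there, fingers closing along the centrifuge's x (the hinge's direction): it then turns between the fingers with no need to tilt the gripper.
- catch_nose (a point): Rear end of the catch's nose, a block 10 mm wide that sticks out 31 mm to the rear from the tongue, 35 mm from the hinge. While the catch is down it stands 2 mm in front of the lever's arm and blocks it.
- catch_hinge (a point): Middle of the catch's hinge axis, which runs along the centrifuge's x; 64 mm to the left of the catch's grip point while the catch is down.
- catch (a joint): Safety catch angle: 0 down (lever blocked); the free end swings up and over to the left; 1.95 rad at the stop, the tongue leaning left past upright. Its hinge is stiff: it stays where it is left and takes about 1 N at the free end.
- lever_knob (a point): Middle of the release lever's upright round black knob, 16 mm diameter, 34 mm tall, this point 179 mm above the bench (17 mm below the knob's top). It stands on the end of a flat steel arm (12 mm wide, its top 17 mm below this point) that runs left to the lever's pivot. The well's rear wall is 35 mm behind the knob.
- lever_pivot (a point): Point on the lever's vertical pivot axis at the knob's height; the knob circles it at 85 mm radius. At rest the knob is straight to the right of it (the centrifuge's -y).
- lever (a joint): Release lever angle: 0 at rest; grows as the knob is pulled level to the front (centrifuge -x, to the robot), clockwise from above; 0.65 rad at the stop, the knob then 51 mm farther forward and 17 mm farther left. A return spring pulls it back, about 4 N at the knob at rest and 8 N at the stop. With the catch down it stops within 0.1 rad.
- pot: Bystander: closed specimen pot standing on the bench mat, cream plastic, 64 mm across, 72 mm high, near the mat's far end (about 115 mm from the mat's centre). Origin: centre of its underside.
- timer: Bystander: small white lab timer, 60 x 36 x 15 mm, lying on the centrifuge's deck just right of the cover. Origin: centre of its underside.
- slide_box: Bystander: box of microscope slides, 85 x 35 x 35 mm, on the bench nearer the robot than the mat or the tube rack. Origin: centre of its underside.
- dish: Bystander: clear covered petri dish, 94 mm across, 17 mm high, on the bench nearer the robot than the mat or the tube rack. Origin: centre of its underside.
- wash_bottle: Bystander: pale bottle, 68 mm across, 170 mm high, at the far end of the tube rack. Origin: centre of its underside.

How it is judged (in metres and radians):
On the way, in this order (a step that is already met when the one before it is completed fails the run):
1. the cover plate is off the pins and lies flat and released on the bench mat (x of cover in the frame of mat between -0.12 and 0.12 m and y of cover in the frame of mat between -0.085 and 0.085 m and height (world z) of cover below 0.012 m and angle between cover's own z axis and vertical below 0.08 rad and contact force between the fingers and cover below 0.3 N and linear speed of cover below 0.03 m/s), for 0.2 s.
2. the safety catch is flipped fully over while the lever is still at rest (value of joint catch above 1.6 rad and value of joint lever below 0.12 rad), for 0.2 s.
3. the release lever is pulled to its stop by the gripper and held (value of joint lever above 0.56 rad and contact force between the fingers and lever above 2 N), for 0.5 s.
At the end, for the whole second after the job is handed in: The cover lies flat and released on the mat, its middle within 120 mm (lengthwise) and 85 mm (crosswise) of the mat's centre; the catch is over (beyond 1.6 of 1.95 rad); the gripper still presses the lever with over 2 N at its stop (beyond 0.56 of 0.65 rad), at rest (all of step 1 and all of step 3 and value of joint catch above 1.6 rad and velocity of joint lever between -0.05 and 0.05 rad/s); the arm keeps its last pose, push and grip.
It fails at once if a bystander is shoved more than 30 mm (distance of any of pot, timer, slide_box, dish, wash_bottle from where it was at the start of the episode above 0.03 m).
It fails at once if a bystander is tipped over (angle between any of pot, timer, slide_box, dish, wash_bottle's own z axis and vertical above 0.5 rad).
It fails at once if the cover is dropped or thrown instead of being laid down (linear speed of cover above 0.7 m/s and contact force between the fingers and cover below 0.1 N).
It fails at once if the lever is forced past the closed catch (value of joint lever above 0.2 rad and value of joint catch below 0.9 rad).
It also fails if it takes over 72 s, if anything falls off the work surface, if the arm or the gripper's body presses on something with over 40 N, if the wrist force passes 120 N, or if a joint passes its speed limit or range.

## Working session

There is one attempt and no reset: what is moved stays moved. The work goes in short steps, Python scripts to look and compute and a tool call to move; the robot and the scene stay as the last step left them, time stands still between calls to the robot, and variables do not carry over. Pictures are saved under pics/ and viewed, about 8 in all and at most 12, crops included, and the job is handed in when it is done.

Besides the shell and the picture viewer there is one more tool, called after "Request:" as a command line: name --argument value ..., lists and objects as JSON in quotes. carry_out: Moves the arm, as the interface text tells. Shift numbers are shares of 0.04 m and turn numbers shares of 4 degrees, none past 1 either way. Its arguments: {"type":"object","properties":{"commands":{"type":"array"},"grip_force":{"type":"number"}},"required":["commands"]}

```bash
mkdir -p pics; ls
cat > h.py <<'E'
import numpy as np, cv2
from plant import telemetry, cams, r
from scipy.spatial.transform import Rotation as R
def snap(name,out=None):
    s=telemetry.get_state(); c=cams.capture(name)
    K=np.array(c["camera_matrix"])
    if name=="wrist":
        T=np.eye(4);T[:3,:3]=R.from_euler('xyz',s["eef_rot"],degrees=True).as_matrix();T[:3,3]=s["tcp_pos"]
        W=T@np.array(c["mount"])
    else: W=np.linalg.inv(np.array(c["camera_from_world"]))
    if out: 
        cv2.imwrite(f"pics/{out}.png",cv2.cvtColor(c["frame"],cv2.COLOR_RGB2BGR)); np.savez(f"pics/{out}.npz",K=K,W=W)
    return c["frame"],K,W
def load(out):
    d=np.load(f"pics/{out}.npz"); return d["K"],d["W"]
def px2w(out,uv,z):
    K,W=load(out); d=W[:3,:3]@np.linalg.solve(K,[uv[0],uv[1],1]); o=W[:3,3]
    return o+d*(z-o[2])/d[2]
def w2px(out,p):
    K,W=load(out); q=K@(np.linalg.inv(W)@np.r_[p,1])[:3]; return q[:2]/q[2]
E
python3 - <<'E'
from h import *
for n in("top","scene"): snap(n,n)
a=cv2.imread("pics/top.png")
cv2.imwrite("pics/top_big.png",cv2.resize(a,(800,600),interpolation=cv2.INTER_CUBIC))
s=telemetry.get_state();print({k:s[k] for k in("time_s","tcp_pos","eef_rot","contact_force","gripper_width")})
E
```

```text
pics
{'time_s': 0.1, 'tcp_pos': array([0.18955224, 0.64741057, 0.24773723]), 'eef_rot': array([ 1.79914671e+02, -8.37628128e-03, -1.63238039e+01]), 'contact_force': array([-0.51012185,  0.08277936, -0.06994248]), 'gripper_width': 0.08744727760877483}
```

View pics/top_big.png

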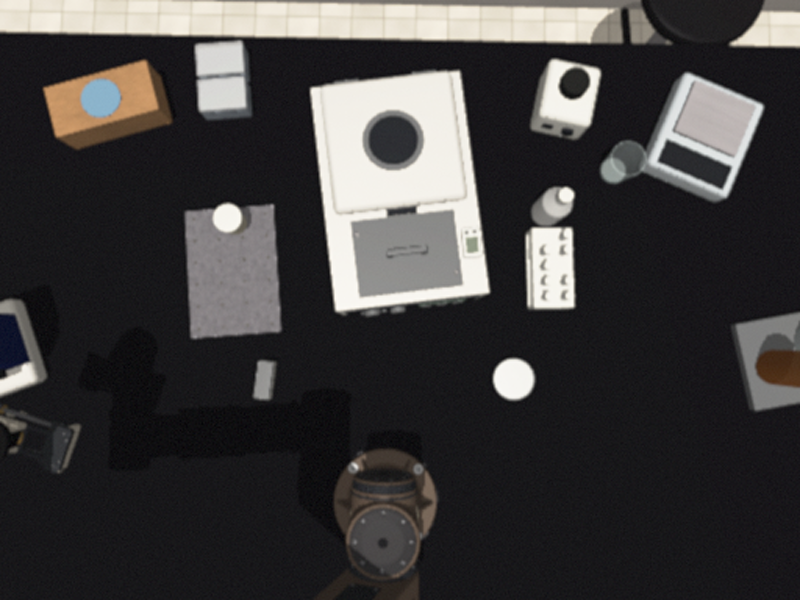

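View pics/scene.png

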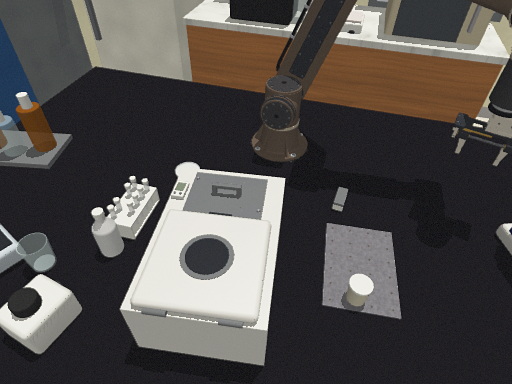

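The top view (800x600) shows the cover with corners near (353,224), (456,211), (463,286), (358,297) and its handle at (407,250). The mat corners are near (185,210), (273,205), (281,331), (191,338), with the pot at (228,218), the slide box at (264,380) and the timer at (472,242). The scene view agrees with this layout.

Run:
```python
from h import *
f=512/800
g=lambda u,v,z: px2w("top",(u*f,v*f),z)
np.set_printoptions(precision=4,suppress=True)
c=[g(*p,.205) for p in[(353,224),(456,211),(463,286),(358,297)]]
m=[g(*p,.004) for p in[(185,210),(273,205),(281,331),(191,338)]]
for n,q in(("cover",c),("mat",m)):
    q=np.array(q);print(n,q[:,:2].tolist(),"ctr",q.mean(0),"sides",[np.linalg.norm(q[i]-q[(i+1)%4]) for i in range(4)],
     "yaw",[np.degrees(np.arctan2(*(q[a]-q[b])[1::-1])) for a,b in((0,3),(1,2))],[np.degrees(np.arctan2(-(q[a]-q[b])[0],(q[a]-q[b])[1])) for a,b in((0,1),(3,2))])
print("handle",g(407,249,.234),g(388,252,.24),g(426,249,.24)); print("pot",g(228,217,.072),"box",g(264,380,.035),"timer",g(472,242,.215),"dish",g(514,380,.01))
# refine by pixel segmentation of mat / cover
im=cv2.imread("pics/top.png").astype(int)
print(im[160,275],im[180,150],im[200,218])
```

```text
cover [[0.5964554659874884, 0.07146674686776949], [0.6271682724067964, -0.13596111120083632], [0.4752662945176809, -0.15170057022043423], [0.4491056234696362, 0.05783855565902136]] ctr [ 0.537  -0.0396  0.205 ] sides [np.float64(0.20968927674318388), np.float64(0.15271522994402012), np.float64(0.21116587315191424), np.float64(0.14797872713893057)] yaw [np.float64(5.284177534139439), np.float64(5.915642993111952)] [np.float64(8.422307408308887), np.float64(7.116476285364593)]
mat [[0.6620053584341037, 0.48538497671548153], [0.6781841246295541, 0.27730956293587694], [0.3801677069294169, 0.24818233947682328], [0.3598257084707065, 0.45736096881223953]] ctr [0.52   0.3671 0.004 ] sides [np.float64(0.2087034506067418), np.float64(0.2994364379384318), np.float64(0.21016540122469646), np.float64(0.3034763349438671)] yaw [np.float64(5.298430148776522), np.float64(5.582186635739492)] [np.float64(4.446049961927551), np.float64(5.554378563076182)]
handle [ 0.5432 -0.0377  0.234 ] [ 0.5357 -0.0007  0.24  ] [ 0.543  -0.0746  0.24  ]
pot [0.6332 0.3629 0.072 ] box [0.2683 0.2769 0.035 ] timer [ 0.5628 -0.1675  0.215 ] dish [ 0.2775 -0.2953  0.01  ]
[138 140 140] [134 131 136] [ 99 104 105]
```

Request:
carry_out --commands '[0.44, -0.86, 0.3, -0.83, -1, 0.44, -0.86, 0.3, -0.83, -1, 0.44, -0.86, 0.3, -0.83, -1, 0.44, -0.86, 0.3, -0.83, -1, 0.44, -0.86, 0.3, -0.83, -1, 0.44, -0.86, 0.3, -0.83, -1, 0.44, -0.86, 0, -0.83, -1, 0.44, -0.86, 0, -0.83, -1]'

```text
time_s: 0.9
tcp_pos: [0.3308, 0.3711, 0.3208]
eef_rot: [-180.0, 0.0, -43.0]
contact_force: [1.0, 0.5, -0.3]
gripper_width: 0.0876
```

Request:
carry_out --commands '[0.44, -0.86, 0, -0.83, -1, 0.44, -0.86, 0, -0.83, -1, 0.44, -0.86, 0, -0.83, -1, 0.44, -0.86, 0, -0.83, -1, 0.44, -0.86, 0, -0.83, -1, 0.44, -0.86, 0, -0.83, -1, 0.44, -0.86, 0, -0.83, -1, 0.44, -0.86, 0, -0.83, -1]'

```text
time_s: 1.7
tcp_pos: [0.4715, 0.0958, 0.3205]
eef_rot: [180.0, 0.0, -69.6]
contact_force: [0.4, -0.1, 0.4]
gripper_width: 0.0879
```

Request:
carry_out --commands '[0.44, -0.86, 0, -0.83, -1, 0.44, -0.86, 0, -0.83, -1, 0.44, -0.86, 0, -0.83, -1, 0.44, -0.86, 0, -0.83, -1, 0, 0, 0, 0, -1, 0, 0, 0, 0, -1]'

```text
time_s: 2.3
tcp_pos: [0.5415, -0.0411, 0.3198]
eef_rot: [179.9, 0.0, -82.8]
contact_force: [-0.2, 0.4, -0.5]
gripper_width: 0.0877
```

Run:
```python
from h import *
f,K,W=snap("wrist","w1"); print(W[:3]);print(K)
```

```text
[[-0.99207095 -0.12083597 -0.03455278  0.55109331]
 [-0.12566868  0.95729572  0.26036954 -0.11302379]
 [ 0.00161523  0.26264726 -0.96489057  0.45744236]]
[[332.92596056   0.         254.63729226]
 [  0.         332.92596056 195.05686043]
 [  0.           0.           1.        ]]
```

View pics/w1.png

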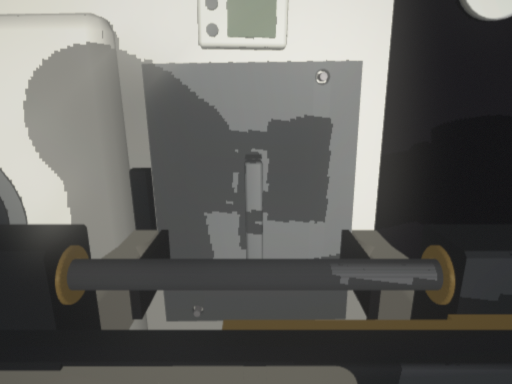

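The wrist view shows the pins at (322,76) and (197,311), the cover's far corners at (142,64) and (361,63), and the bar running from (253,158) down to about (255,258).

Run:
```python
from h import *
np.set_printoptions(precision=4,suppress=True)
a=px2w("w1",(197,311),.208);b=px2w("w1",(322,76),.208)
d=a-b; print(a,b,"mid",(a+b)/2,"len",np.linalg.norm(d),"exp .2138 yaw",np.degrees(np.arctan2(d[1],d[0])-np.arctan2(94.5,50)))
c=[px2w("w1",p,.205) for p in[(167,320),(142,64),(361,63),(345,321)]]
print(np.array(c),np.mean(c,0))
d=c[2]-c[1];print("yaw",np.degrees(np.arctan2(-d[1],-d[0])))
print("bar",px2w("w1",(254,160),.24),px2w("w1",(254,230),.24))
```

```text
[0.5782 0.0627 0.208 ] [ 0.5058 -0.1383  0.208 ] mid [ 0.542  -0.0378  0.208 ] len 0.213682443668717 exp .2138 yaw 8.072828253029746
[[ 0.6039  0.0771  0.205 ]
 [ 0.6334 -0.1305  0.205 ]
 [ 0.4794 -0.1507  0.205 ]
 [ 0.4491  0.0587  0.205 ]] [ 0.5414 -0.0364  0.205 ]
yaw 7.4744661287346394
bar [ 0.5467 -0.078   0.24  ] [ 0.5406 -0.0293  0.24  ]
```

Request:
carry_out --commands '[0.02, 0.09, -0.7, 0.08, -1, 0, 0, -0.7, 0, -1, 0, 0, -0.68, 0, -1, 0, 0, 0, 0, 1, 0, 0, 0, 0, 1, 0, 0, 0, 0, 1, 0, 0, 0, 0, 1, 0, 0, 0, 0, 1]' --grip_force 35

```text
time_s: 3.15
tcp_pos: [0.5429, -0.0365, 0.2385]
eef_rot: [-179.9, 0.0, -82.4]
contact_force: [-0.3, 0.4, -1.0]
gripper_width: 0.053
```

Request:
carry_out --commands '[0, 0, 0, 0, 1, 0, 0, 0, 0, 1, 0, 0, 0, 0, 1, 0, 0, 0, 0, 1]'

```text
time_s: 3.55
tcp_pos: [0.5425, -0.0367, 0.2374]
eef_rot: [180.0, -0.0, -82.4]
contact_force: [-0.3, -0.2, 0.3]
gripper_width: 0.0213
```

Request:
carry_out --commands '[0, 0, 0, 0, 1, 0, 0, 0, 0, 1, 0, 0, 0, 0, 1, 0, 0, 0, 0, 1, 0, 0, 0.25, 0, 1, 0, 0, 0.25, 0, 1, 0, 0, 0.25, 0, 1, 0, 0, 0.25, 0, 1]'

```text
time_s: 4.35
tcp_pos: [0.5426, -0.0366, 0.2786]
eef_rot: [-180.0, 0.0, -82.4]
contact_force: [-0.6, 0.2, -2.6]
gripper_width: 0.0117
```

Request:
carry_out --commands '[-0.12, 0.3, 0.2, 0, 1, -0.12, 0.7, 0.2, -0.05, 1, -0.12, 0.7, 0, -0.05, 1, -0.12, 0.7, 0, -0.05, 1, -0.12, 0.7, 0, -0.05, 1, -0.12, 0.7, 0, -0.05, 1, -0.12, 0.7, 0, -0.05, 1, -0.12, 0.7, 0, -0.05, 1]'

```text
time_s: 5.15
tcp_pos: [0.5033, 0.173, 0.294]
eef_rot: [-180.0, 0.0, -83.8]
contact_force: [1.0, 0.7, -2.3]
gripper_width: 0.0119
```

Request:
carry_out --commands '[-0.12, 0.7, 0, -0.05, 1, -0.12, 0.7, 0, -0.05, 1, -0.12, 0.7, 0, -0.05, 1, -0.12, 0.7, 0, -0.05, 1, -0.12, 0.7, 0, 0, 1, -0.12, 0.7, 0, 0, 1, 0, 0.58, 0, 0, 1, 0, 0, 0, 0, 1]'

```text
time_s: 5.95
tcp_pos: [0.4749, 0.3655, 0.2931]
eef_rot: [180.0, 0.0, -84.5]
contact_force: [-0.4, -0.7, -3.6]
gripper_width: 0.0117
```

Request:
carry_out --commands '[0, 0, -0.7, 0, 1, 0, 0, -0.8, 0, 1, 0, 0, -0.8, 0, 1, 0, 0, -0.8, 0, 1, 0, 0, -0.8, 0, 1, 0, 0, -0.6, 0, 1, 0, 0, -0.4, 0, 1, 0, 0, 0, 0, 1]'

```text
time_s: 6.75
tcp_pos: [0.4744, 0.3611, 0.0951]
eef_rot: [179.8, -0.2, -84.6]
contact_force: [-0.4, -0.9, -3.6]
gripper_width: 0.0117
```

Request:
carry_out --commands '[0, 0, -0.5, 0, 1, 0, 0, -0.4, 0, 1, 0, 0, -0.2, 0, 1, 0, 0, -0.12, 0, 1, 0, 0, -0.1, 0, 1, 0, 0, 0, 0, 1]'

```text
time_s: 7.35
tcp_pos: [0.4754, 0.3627, 0.0448]
eef_rot: [-180.0, 0.0, -84.6]
contact_force: [0.1, -0.6, -2.9]
gripper_width: 0.0118
```

Request:
carry_out --commands '[0, 0, -0.05, 0, 1, 0, 0, -0.04, 0, 1, 0, 0, 0, 0, 1]'

```text
time_s: 7.65
tcp_pos: [0.4754, 0.3628, 0.0413]
eef_rot: [-180.0, 0.0, -84.6]
contact_force: [0.4, 0.1, -1.2]
gripper_width: 0.012
```

Request:
carry_out --commands '[0, 0, -0.02, 0, 1, 0, 0, 0, 0, 1, 0, 0, 0, 0, -0.3, 0, 0, 0, 0, -0.3, 0, 0, 0, 0, -0.3, 0, 0, 0, 0, -0.3, 0, 0, 0, 0, -0.3, 0, 0, 0, 0, -0.3]'

```text
time_s: 8.45
tcp_pos: [0.4753, 0.3626, 0.0401]
eef_rot: [180.0, -0.0, -84.6]
contact_force: [0.3, 0.3, -0.5]
gripper_width: 0.0533
```

Request:
carry_out --commands '[0, 0, 0, 0, -0.3, 0, 0, 0.3, 0, -0.3, 0, 0, 0.5, 0, -0.3, 0, 0, 1, 0, -0.3, 0, 0, 1, 0, -0.3, 0, 0, 1, 0, -0.3, 0, 0, 1, 0, -0.3, 0, 0, 1, 0, -0.3]'

```text
time_s: 9.25
tcp_pos: [0.475, 0.3622, 0.2752]
eef_rot: [-180.0, 0.0, -84.6]
contact_force: [0.5, 1.5, 0.6]
gripper_width: 0.0569
```

Request:
carry_out --commands '[0.15, -0.83, 0.4, 0.06, 0.2, 0.15, -0.83, 0.4, 0.06, 0.2, 0.15, -0.83, 0.4, 0.06, 0.2, 0.15, -0.83, 0.3, 0.06, 0.2, 0.15, -0.83, 0, 0.06, 0.2, 0.15, -0.83, 0, 0.06, 0.2, 0.15, -0.83, 0, 0.06, 0.2, 0.15, -0.83, 0, 0.06, 0.2]'

```text
time_s: 10.05
tcp_pos: [0.523, 0.0954, 0.3334]
eef_rot: [-179.9, 0.0, -82.7]
contact_force: [0.8, -0.4, -0.8]
gripper_width: 0.0352
```

Request:
carry_out --commands '[0.15, -0.83, 0, 0.06, 0.2, 0.15, -0.83, 0, 0, 0.2, 0, 0, 0, 0, 0.2, 0, 0, 0, 0, 0.2]'

```text
time_s: 10.45
tcp_pos: [0.5351, 0.0297, 0.333]
eef_rot: [-180.0, 0.0, -82.5]
contact_force: [0.0, 0.6, 0.3]
gripper_width: 0.0347
```

Run:
```python
from h import *
snap("wrist","w2"); snap("top","t2")
a=cv2.imread("pics/w2.png");b=cv2.imread("pics/t2.png")[100:230,100:330]
cv2.imwrite("pics/w2b.png",cv2.resize(a,(800,600),interpolation=cv2.INTER_CUBIC))
cv2.imwrite("pics/t2b.png",cv2.resize(b,(690,390),interpolation=cv2.INTER_CUBIC))
```

```text
(no output)
```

View pics/w2b.png

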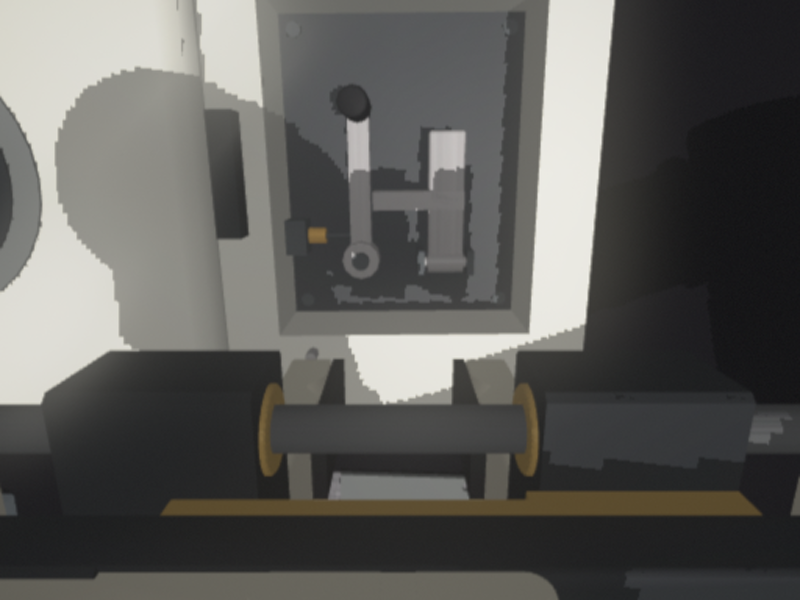

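View pics/t2b.png

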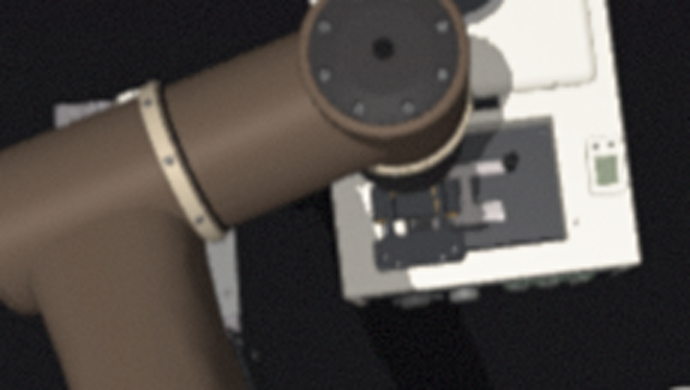

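In the wrist view (800x600) the knob top is at (354,102). The tongue's free end runs (430,131)–(466,131) and its hinge pin is at about (446,263). The nose is at row 201, from x=372 to 430, and the lever pivot is at (361,260). In the top crop the arm hides the cover.

Run:
```python
from h import *
np.set_printoptions(precision=4,suppress=True)
f=.64; g=lambda u,v,z: px2w("w2",(u*f,v*f),z)
for z in(.16,.165,.17,.175,.18):
    a,b,h=g(430,131,z),g(466,131,z),g(446,263,z-.0035); e=(a+b)/2
    print(z,"w",np.linalg.norm(a-b),"len",np.linalg.norm((e-h)[:2]),"end",e,"hinge",h)
k=g(354,102,.196);p=g(361,260,.165);print("knob",k,"pivot",p,np.linalg.norm((k-p)[:2]))
t=np.radians(7.6);Rm=np.array([[np.cos(t),np.sin(t)],[-np.sin(t),np.cos(t)]])
o=np.array([.542,-.0375])
print("in cfg frame knob",Rm@(k[:2]-o),"pivot",Rm@(p[:2]-o),"end",Rm@(g(448,131,.17)[:2]-o),"nose",Rm@(g(372,201,.17)[:2]-o))
well=[g(*q,.2) for q in((258,0),(549,0),(529,332),(281,334))];print([Rm@(w[:2]-o) for w in well])
snap("scene","s2"); a=cv2.imread("pics/s2.png")[120:384,130:512];cv2.imwrite("pics/s2b.png",cv2.resize(a,(764,528),interpolation=cv2.INTER_CUBIC))
```

```text
0.16 w 0.020417994886397787 len 0.07660227246964742 end [ 0.519  -0.0633  0.16  ] hinge [0.508  0.0125 0.1565]
0.165 w 0.020089316924513035 len 0.0753798307271918 end [ 0.5194 -0.063   0.165 ] hinge [0.5085 0.0116 0.1615]
0.17 w 0.019760638962628172 len 0.07415738934182461 end [ 0.5198 -0.0627  0.17  ] hinge [0.5091 0.0107 0.1665]
0.175 w 0.01943196100074331 len 0.07293494833150105 end [ 0.5202 -0.0623  0.175 ] hinge [0.5097 0.0099 0.1715]
0.18 w 0.019103283038858554 len 0.07171250771540051 end [ 0.5206 -0.062   0.18  ] hinge [0.5103 0.009  0.1765]
knob [ 0.5702 -0.0683  0.196 ] pivot [0.5594 0.0158 0.165 ] 0.0847883500953577
in cfg frame knob [ 0.0239 -0.0342] pivot [0.0243 0.0505] end [-0.0253 -0.022 ] nose [0.017  0.0157]
[array([ 0.0671, -0.0783]), array([-0.0682, -0.0781]), array([-0.0693,  0.0842]), array([0.0664, 0.0851])]
```

View pics/s2b.png

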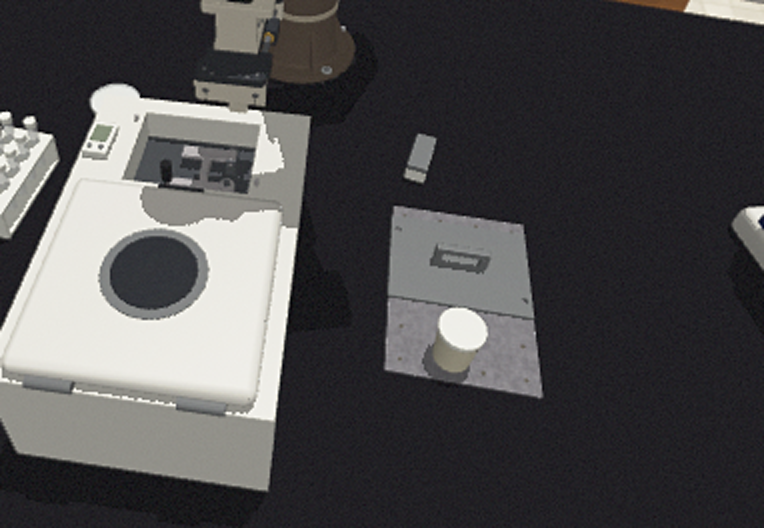

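The scene view shows the cover flat on the mat with its handle up and clear of the pot. The measured knob radius (84.8 mm) and the tongue width both agree with the sizes given. Next is the catch.

Request:
carry_out --commands '[-0.14, -0.7, -0.4, 0, 0.2, -0.14, -0.7, -0.4, 0, 0.2, -0.12, -0.71, -0.4, 0, 0.2, 0, 0, -0.7, 0, 0.2, 0, 0, -0.7, 0, 0.2, 0, 0, 0, 0, 0.2, 0, 0, 0, 0, 0.2]'

```text
time_s: 11.3
tcp_pos: [0.5196, -0.0533, 0.2288]
eef_rot: [180.0, -0.0, -82.4]
contact_force: [0.1, 0.5, 1.2]
gripper_width: 0.0351
```

Run:
```python
from h import *
print(telemetry.get_state()["tcp_pos"])
snap("wrist","w3"); a=cv2.imread("pics/w3.png");cv2.imwrite("pics/w3b.png",cv2.resize(a,(800,600),interpolation=cv2.INTER_CUBIC))
```

```text
[ 0.51956326 -0.0532592   0.22880514]
```

View pics/w3b.png

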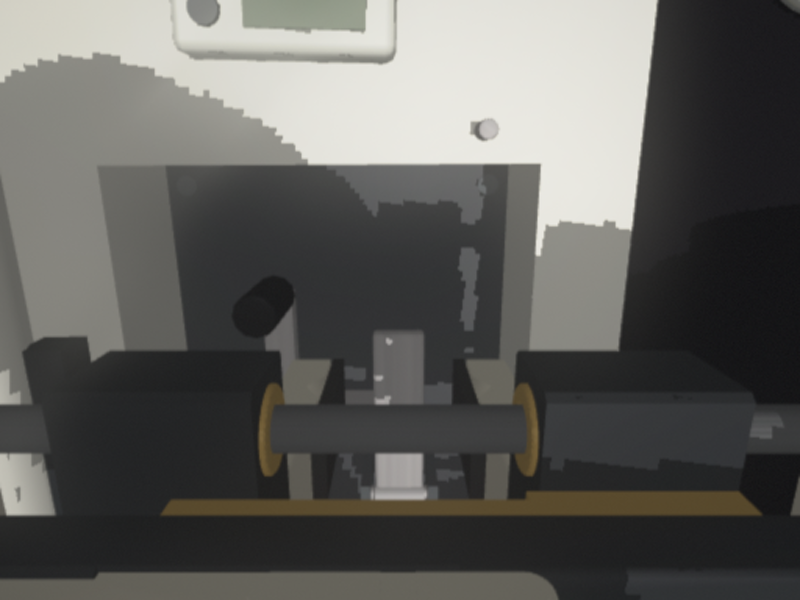

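The tongue is centred between the fingers, with its free end at (399,331) and the finger gap's middle at about column 399. The knob top is at about (262,308).

Run:
```python
from h import *
np.set_printoptions(precision=4,suppress=True)
f=.64
for z in(.16,.165,.17,.175): print(z,px2w("w2",(448*f,131*f),z)-px2w("w3",(399*f,331*f),z),px2w("w3",(399*f,331*f),z),.64*49/333)
print("knob",px2w("w3",(258*f,312*f),.196))
```

```text
0.16 [-0.001 -0.005  0.   ] [ 0.52   -0.0583  0.16  ] 0.09417417417417417
0.165 [-0.0008 -0.003   0.    ] [ 0.5202 -0.06    0.165 ] 0.09417417417417417
0.17 [-0.0006 -0.0011  0.    ] [ 0.5204 -0.0616  0.17  ] 0.09417417417417417
0.175 [-0.0004  0.0009  0.    ] [ 0.5206 -0.0632  0.175 ] 0.09417417417417417
knob [ 0.5702 -0.0703  0.196 ]
```

Request:
carry_out --commands '[0, -0.03, -0.5, 0, 0.2, 0, 0, -0.5, 0, 0.2, 0, 0, -0.27, 0, 0.2, 0, 0, 0, 0, 0.2, 0, 0, 0, 0, 1, 0, 0, 0, 0, 1, 0, 0, 0, 0, 1, 0, 0, 0, 0, 1]' --grip_force 10

```text
time_s: 12.15
tcp_pos: [0.5198, -0.0549, 0.1784]
eef_rot: [-179.9, 0.0, -82.4]
contact_force: [-1.5, 1.3, 5.3]
gripper_width: 0.0196
```

Request:
carry_out --commands '[0, 0, 0, 0, 1, 0, 0, 0, 0, 1]'

```text
time_s: 12.35
tcp_pos: [0.5199, -0.0549, 0.1783]
eef_rot: [-179.9, -0.0, -82.4]
contact_force: [-0.9, 1.6, 6.6]
gripper_width: 0.0202
```

Request:
carry_out --commands '[0, 0.03, 0.32, 0, 1, -0.01, 0.1, 0.31, 0, 1, -0.02, 0.15, 0.28, 0, 1, -0.03, 0.2, 0.245, 0, 1, -0.03, 0.25, 0.2, 0, 1, 0, 0, 0, 0, 1]'

```text
time_s: 12.95
tcp_pos: [0.5156, -0.0248, 0.2331]
eef_rot: [-179.9, -0.0, -82.4]
contact_force: [-1.4, -1.5, 5.7]
gripper_width: 0.0201
```

Request:
carry_out --commands '[-0.04, 0.28, 0.145, 0, 1, -0.04, 0.3, 0.085, 0, 1, -0.04, 0.32, 0.025, 0, 1, -0.04, 0.315, -0.04, 0, 1, -0.02, 0.155, -0.045, 0, 1, 0, 0, 0, 0, 1, 0, 0, 0, 0, 1]'

```text
time_s: 13.65
tcp_pos: [0.5082, 0.0299, 0.2381]
eef_rot: [180.0, 0.1, -82.4]
contact_force: [-3.2, 2.4, 3.9]
gripper_width: 0.0201
```

Run:
```python
from h import *
snap("wrist","w4");snap("scene","s4"); a=cv2.imread("pics/w4.png"); b=cv2.imread("pics/s4.png")[150:270,150:310]
cv2.imwrite("pics/w4b.png",np.hstack([cv2.resize(a,(400,300)),cv2.resize(b,(400,300),interpolation=cv2.INTER_CUBIC)]))
```

```text
(no output)
```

View pics/w4b.png

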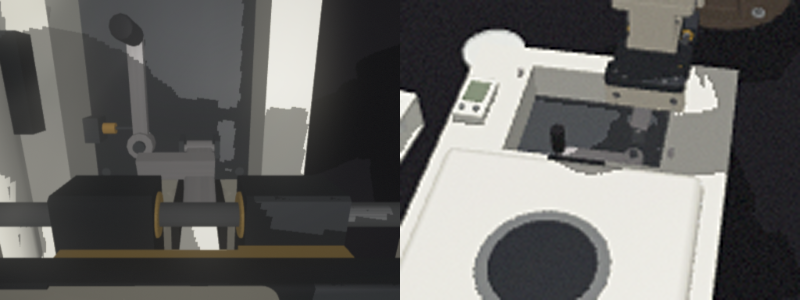

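The catch stands over past upright, with the lever still at rest. I'm releasing it and moving to the knob.

Request:
carry_out --commands '[0, 0, 0, 0, 0.25, 0, 0, 0, 0, 0.25, 0, 0, 0, 0, 0.25, 0, 0, 0.3, 0, 0.25, 0, 0, 0.7, 0, 0.25, 0, 0, 0.75, 0, 0.25, 0, 0, 0, 0, 0.25]'

```text
time_s: 14.45
tcp_pos: [0.5106, 0.0291, 0.3135]
eef_rot: [-179.6, 0.0, -82.4]
contact_force: [0.2, 1.2, 0.2]
gripper_width: 0.0331
```

Request:
carry_out --commands '[0.39, -0.62, 0, 0, 0.25, 0.39, -0.62, 0, 0, 0.25, 0.39, -0.62, 0, 0, 0.25, 0.38, -0.62, 0, 0, 0.25, 0, 0, -0.6, 0, 0.25, 0, 0, -0.6, 0, 0.25, 0, 0, 0, 0, 0.25, 0, 0, 0, 0, 0.25]'

```text
time_s: 15.25
tcp_pos: [0.5706, -0.0705, 0.261]
eef_rot: [180.0, -0.0, -82.4]
contact_force: [-0.3, 0.7, 1.0]
gripper_width: 0.0329
```

Run:
```python
from h import *
print(telemetry.get_state()["tcp_pos"])
snap("wrist","w5"); a=cv2.imread("pics/w5.png");cv2.imwrite("pics/w5b.png",cv2.resize(a,(800,600),interpolation=cv2.INTER_CUBIC))
for p in([.5702,-.0693,.196],[.562,-.07,.196]):print(w2px("w5",p)/.64)
```

```text
[ 0.57060563 -0.07046731  0.26099886]
[398.90706061 348.36787246]
[418.79165579 349.2631553 ]
```

View pics/w5b.png

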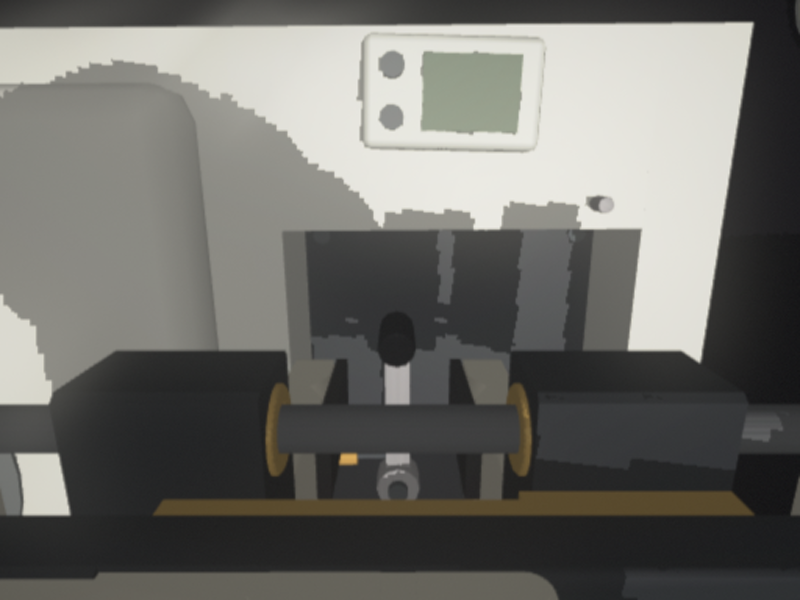

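The knob's top is at (397,347) against a predicted (399,348), and it is centred between the fingers. Going down and gripping.

Request:
carry_out --commands '[0, 0.02, -0.6, 0, 0.25, 0, 0, -0.6, 0, 0.25, 0, 0, -0.58, 0, 0.25, 0, 0, 0, 0, 0.25, 0, 0, 0, 0, 1, 0, 0, 0, 0, 1, 0, 0, 0, 0, 1, 0, 0, 0, 0, 1]' --grip_force 30

```text
time_s: 16.1
tcp_pos: [0.5713, -0.0693, 0.1908]
eef_rot: [-179.9, -0.0, -82.4]
contact_force: [-1.3, 1.1, 6.6]
gripper_width: 0.0152
```

Request:
carry_out --commands '[0, 0, 0, 0, 1, 0, 0, 0, 0, 1]'

```text
time_s: 16.3
tcp_pos: [0.5713, -0.0694, 0.1908]
eef_rot: [-179.9, -0.0, -82.4]
contact_force: [-1.1, 0.1, 7.1]
gripper_width: 0.0151
```

Request:
carry_out --commands '[-0.21, -0.02, 0, 0, 1, -0.21, 0.005, 0, 0, 1, -0.21, 0.025, 0, 0, 1, -0.21, 0.045, 0, 0, 1, -0.2, 0.065, 0, 0, 1, -0.19, 0.085, 0, 0, 1, 0, 0, 0, 0, 1, 0, 0, 0, 0, 1]'

```text
time_s: 17.1
tcp_pos: [0.524, -0.0619, 0.1911]
eef_rot: [-179.6, -0.1, -82.4]
contact_force: [8.3, -6.6, 0.5]
gripper_width: 0.0152
```

Request:
carry_out --commands '[-0.1, 0.05, 0, 0, 1, -0.06, 0.03, 0, 0, 1, 0, 0, 0, 0, 1, 0, 0, 0, 0, 1]'

```text
time_s: 17.5
tcp_pos: [0.518, -0.0587, 0.1911]
eef_rot: [-179.6, -0.1, -82.4]
contact_force: [8.7, -7.5, -0.4]
gripper_width: 0.0156
```

Request:
carry_out --commands '[-0.06, 0.03, 0, 0, 1, 0, 0, 0, 0, 1, 0, 0, 0, 0, 1, 0, 0, 0, 0, 1, 0, 0, 0, 0, 1, 0, 0, 0, 0, 1]'

```text
time_s: 18.1
tcp_pos: [0.5175, -0.0582, 0.1913]
eef_rot: [-179.5, -0.2, -82.4]
contact_force: [16.9, -13.6, -6.9]
gripper_width: 0.0153
```

Run:
```python
from h import *
s=telemetry.get_state();print(s["tcp_pos"],s["contact_force"])
snap("wrist","w6");snap("scene","s6"); a=cv2.imread("pics/w6.png"); b=cv2.imread("pics/s6.png")[140:340,150:410]
cv2.imwrite("pics/w6b.png",np.hstack([cv2.resize(a,(400,300)),cv2.resize(b,(390,300),interpolation=cv2.INTER_CUBIC)]))
```

```text
[ 0.5174596  -0.05815669  0.19133237] [ 16.94142557 -13.57231169  -6.86843104]
```

View pics/w6b.png

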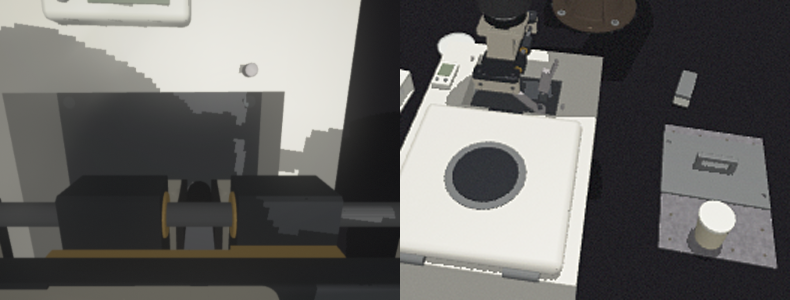

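The lever is at its stop: the pull force jumped while the TCP barely moved. The catch is standing over and the cover lies on the mat with the pot undisturbed. Handing in.

```bash
python3 -c "
from h import *
r.close_job()"
```

```text
the job is handed in; nothing more can be done
```

I handed the job in at about 18 s with the gripper still holding the release lever forward at its stop; handing in gives no verdict.

- **Cover:** I lifted it straight off the pins and laid it flat, handle up, on the mat. It sits clear of the pot and was still there in the last picture.
- **Catch:** I flipped it over before touching the lever. The gripper's path puts it at about 1.9 rad, and the last picture shows it standing past upright.
- **Lever:** I gripped the knob and pulled it 54 mm forward and 11 mm left, which is about 0.65 rad. At the stop the sideways force rose from about 11 N to 22 N while the tool moved less than 1 mm.
- **Bystanders:** The pot, slide box and timer look unmoved in the last picture, but the wash bottle was outside it, so I did not recheck that. The dish is only partly visible there, and I did not measure any of them again.

I worked out both joint angles from where the gripper went, not from a direct reading. Two readings were slightly off:
- **Upward force:** about 6–7 N showed on the tool while gripping the catch and again on the knob. I found no cause, and it is far below the limits.
- **Rear wall:** it measured 43 mm behind the knob's middle, not the stated 35 mm. The figures agree if the 35 mm is taken from the knob's surface.

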